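# Lock a spring nut in the bench's strut channel

### The arm

A 6-joint arm with a two-finger parallel gripper is mounted at the origin on the work surface. World frame = base frame: x ahead of the robot, y to its left, z up, the work surface at z = 0. Lengths are in mm, angles in rad, forces in N, time in s.
With the tool pointing down it reaches from about 350 to 925 mm from the base axis. Payload 6.4 kg.
Tool frame: the origin (TCP) lies between the finger pads; the fingertips stand 19 mm ahead of it and the grasp point (between the pads) is the TCP; z points along the fingers, y is the line along which they close (so a half turn about z gives the same grasp; the last joint's range is limited). The gripper opens to 85 mm and grips with 20 to 120 N. Pads are 22 mm wide; open, the fingers measure 114 mm over their backs; the gripper's body (76 mm by 85 mm) begins 54 mm behind the grasp point. The pads swing forward as they close: fully open they stand 13 mm farther back than shut.
Start: joints at [0.956, 0.245, 1.558, -0, 1.339, -0.174], TCP at [277.33, 587.879, 250.29] pointing down, gripper open.
Joint ranges: [-3.13, 3.13], [-1.02, 2.26], [0.13, 2.54], [-0.95, 4.09], [0.21, 2.88], [-2.74, 2.74]. Speed limits (rad/s): [2.57, 2.57, 3.14, 3.14, 3.14, 3.14].

### API

Orientations are given as a 3x3 rotation matrix whose columns are the frame's x, y, z axes.
In Python, from cell import env, grab_frame, finder gives the robot as it stands.
- The arm moves only by the tool play_rows, never from a script. Its argument "commands" is a list of rows, each a list of 4 numbers: the shift along the tool's x, y, z in m, then the turn about the tool's z in rad. In form: [[tx, ty, tz, turn], ...]. A call has 1 to 20 rows; each row shifts and turns the commanded pose from where the row before left it, along the tool's axes as they then stand; what a row does not reach is not made up. A row lasts 1/8 s, in which the tool goes at most 62.5 mm and 10.7 degrees, less where a joint would pass 70% of its speed; a pose out of reach is approached as far as the arm can. A call with a gripper value outside its range is refused whole. "gripper" is the finger opening in m, from 0 to 0.0854, set as the call begins (left out, the last holds). The fingers move at their own pace and stop on an object; "squeeze" is the grip in N (left out, the last holds). Time passes only in rows, so rows that do not move let the fingers close. It gives the time, the measured TCP pose, the force, the opening and the grip force at its end, in the units of the state.
- env.state(): the state, without advancing time (a new reading comes with each control period).
- grab_frame(name): name is "scene" or "top" or "wrist"; returns a dict with "image" (420x560x3 uint8, red, green, blue), "mtx" (3x3 intrinsics, pixels), "position" and "attitude" of the camera in the world; the wrist camera has in their place "T_tool_cam" (4x4, takes a point from camera to tool coordinates, whose origin is the TCP and whose axes are the flange's). Camera axes: x right, y down, z forward; pixel columns grow to the right and rows downward; lengths in mm; the calibration is good to about 2 mm. A picture is of the moment at which its call begins: read the wrist's pose just before it. There is no depth.
- env.finish_job(): hands the job in; it is judged then, once.
Trained networks look in a picture, given as the dict that the camera call returned (one of the last four; its "shot" number tells which), for a name from the list of things; names that differ only in an ending like _2 or _b are one class to them, and where a whole thing is asked for, a point or a joint stands for the part that bears it (a point fixed in the world has none). Each returns a list of dicts, best first, with "score" (0 to 1); they miss things now and then, are a little off and sometimes report something else, mostly with a low value. They report only what shows in the picture. A call takes as long as a camera call. They do not tell look-alikes from the thing itself.
- finder.find_in(picture, thing): "box" ([left, top, right, bottom] in pixels, round what is visible of it).
- finder.pinpoint(picture, thing): "at" ([column, row] in pixels: a listed point, or the origin of a listed thing).
The state is a dict: "clock": time; "q": joint angles; "joint_velocities": joint speeds; "tau": joint torques, N m; "position": TCP position; "ee_rot": TCP orientation; "wrist_force": force on the tool from outside, world axes, zero at the start; "moment": the same for the moment, N m; "gripper_width": finger opening in mm; "gripper_force": force on a finger pad.
Only numpy, scipy, OpenCV 4.12 (cv2) and the standard library are available. Lean on these libraries where they do the work, as an engineer would, in place of code of your own. Each camera call takes 0.05 s, during which the arm holds its last target. There are 200 camera calls.

### The job

Fit the wing-headed spring nut (the one standing on a coil spring) from the grey tray into the steel strut channel on the packing bench: lower it lengthwise into the open slot a few centimetres clear of the stop block, then slide it gently along the slot, still lengthwise, until its end touches the stop. There, push it down firmly until its spring goes solid, twist it a quarter turn and let it rise so that its grooves catch the channel lips and it stays locked square across the slot, and let go. Use a light hand (never press or push the nut with more than about 25 N) and leave everything else on the bench where it is.

Things in the scene. Friction and masses are not known exactly. Their poses are not given: they have to be found in the camera images.
- nut: The spring nut to fit: steel plate, stud and black flat wing head, standing upright in the tray on a sprung foot, 86 mm tall, about 0.125 kg. Origin: centre of the plate's underside; x along plate and wing, z up. Foot 26 x 17 mm, 3 mm thick, underside at z = -29 mm when free; its spring gives 2 N at first, +0.5 N per mm, and goes solid after 14.5 mm (9 N)
- nut_plate (a point): centre of the plate's top, 9 mm above the nut's origin. Plate 34 mm along x with stepped, nearly round ends, 19 mm along y, 9 mm thick; two grooves 5 mm wide, 2.5 mm deep run in y across its top at x = +12.25 and -12.25 mm. Above it a stud of 10 mm diameter, 18.5 mm long
- nut_wing (a point): point on the nut's axis inside the wing, 46.5 mm above the nut's origin. The wing is 26 mm along x, 12 mm along y, from 27.5 to 57.5 mm above the origin; this point is a good grasp height, fingers closing across the 12 mm
- channel: The strut channel, galvanised steel, 240 mm long, 41 wide, 41 high, fixed, slot upwards. Origin: centre of its underside; x along it, z up. Floor at z = 2.5 mm; on it a packing strip of unmeasured thickness (0 to 6 mm). Pushed down, the nut's spring goes solid with the nut's underside at z = 17 mm (no strip) to 23 mm (thickest): feel for it
- slot (a point): middle of the slot, level with the channel's top (z = 41 mm). Slot 22 mm wide; its edges are lips 2.5 mm thick turned down to z = 34 mm; inside, the channel is 36 mm wide, so the nut's plate can turn once its underside is below z = 25 mm. Locked, grooves on the lips, its underside is at z = 27.5 mm
- stop: The stop block, dark steel, fixed in the slot: 20 mm long, fills the slot, its top 5 mm above the channel's top (34 mm wide there, with a small bolt head 2.5 mm high). Origin: in the plane of the face that the nut must touch, level with the channel's underside; its x runs along the channel away from the nut's side. Behind it (+x) a grey cover strip closes the slot; the open slot lies on its -x side, over 120 mm long
- stop_face (a point): middle of the stop face at the level of the channel's top, 41 mm above the origin of the stop; the open slot lies towards the stop's -x
- tray: grey parts tray, fixed, 110 x 260 mm, rim 16 mm high, floor 4 mm thick; holds three nuts standing in a row about 75 mm apart, in any order. Origin: centre of its underside, long side along y
- nut_big: not wanted: bigger nut, plate 46 x 30 mm, wing 34 x 14 mm, 87 mm tall; origin at centre of its foot's underside
- nut_round: not wanted: nut with a round knob of 26 mm diameter and a square plate of 26 mm, 82 mm tall; origin at centre of its foot's underside
- tape: bystander: roll core, 92 mm across, 48 mm high; origin at centre of its underside
- screwdriver: bystander: screwdriver lying on the bench; origin under its middle
- wrench: bystander: wrench lying on the bench; origin under its middle
- carton: bystander: carton 120 x 160 x 70 mm; origin at centre of its underside
- mouse: bystander: round black computer mouse 60 mm across, 34 mm high; origin at centre of its underside
Mind the look-alikes: they are no part of the job. What is shaped like the nut but blue or pink is not meant. Of the things that look like the channel, take the one that is farthest from the robot's base at the start.

How it is judged (in metres and radians):
On the way, in this order (a step that is already met when the one before it is completed fails the run):
1. the nut is down in the slot lengthwise, its end at least 4 mm clear of the stop (y of nut in the frame of channel between -0.004 and 0.004 m and angle between the x axis of nut and the x axis of channel, either way round below 0.2 rad and z of nut in the frame of channel between 0.01 and 0.0385 m and x of nut in the frame of stop between -0.15 and -0.021 m), for 0.1 s.
2. the nut, lengthwise in the slot, touches the stop (more than 1 N) (y of nut in the frame of channel between -0.004 and 0.004 m and angle between the x axis of nut and the x axis of channel, either way round below 0.2 rad and z of nut in the frame of channel between 0.01 and 0.0385 m and contact force between nut and stop above 1 N), for 0.1 s.
3. the nut, still lengthwise, is pushed down until its spring is solid (more than 11 N) (y of nut in the frame of channel between -0.004 and 0.004 m and angle between the x axis of nut and the x axis of channel, either way round below 0.2 rad and z of nut in the frame of channel between 0.01 and 0.0385 m and z of nut in the frame of channel below 0.0255 m and contact force between nut and channel above 11 N), for 0.05 s.
At the end, for the whole second after the job is handed in: the nut is released, at rest in the channel: across the slot within 0.17 rad, upright within 0.08 rad, within 4 mm of the slot's middle, risen onto the lips (plate's underside 26.2 to 29 mm above the channel's underside), its axis 12 to 25 mm from the stop face (y of nut in the frame of channel between -0.004 and 0.004 m and angle between the x axis of nut and the y axis of channel, either way round below 0.17 rad and z of nut in the frame of channel between 0.0262 and 0.029 m and angle between nut's own z axis and vertical below 0.08 rad and x of nut in the frame of stop between -0.025 and -0.012 m and linear speed of nut below 0.01 m/s and angular speed of nut below 0.1 rad/s); the robot touches nothing.
It fails at once if the nut is pressed on the channel or its floor with more than 30 N (contact force between nut and channel above 30 N).
It fails at once if the nut is pushed on the stop with more than 30 N (contact force between nut and stop above 30 N).
It fails at once if another thing is moved by more than 25 mm (distance of any of nut_big, nut_round, tape, screwdriver, wrench, carton, mouse from where it was at the start of the episode above 0.025 m).
It also fails if it takes over 72 s, if anything falls off the work surface, if the arm or the gripper's body presses on something with over 40 N, if the wrist force passes 120 N, or if a joint passes its speed limit or range.

## Working session

There is one attempt and no reset: what is moved stays moved. The work goes in short steps, Python scripts to look and compute and a tool call to move; the robot and the scene stay as the last step left them, time stands still between calls to the robot, and variables do not carry over. Pictures are saved under pics/ and viewed, at most 10 in all, crops included, and the job is handed in when it is done.

Besides the shell and the picture viewer there is one more tool, called after "Call:" by a JSON object that holds its "api" and its "payload", one argument or row to a line. play_rows: Moves the arm, as the interface text tells. Its arguments: {"type":"object","properties":{"commands":{"type":"array"},"gripper":{"type":"number"},"squeeze":{"type":"number"}},"required":["commands"]}

```bash
mkdir -p pics; cat > h.py <<'E'
import numpy as np, cv2
from cell import env, grab_frame, finder
def cam(f, st=None):
    if "T_tool_cam" in f:
        T=np.array(f["T_tool_cam"]); R=np.array(st["ee_rot"]); 
        return np.array(st["position"])+R@T[:3,3], R@T[:3,:3]
    return np.array(f["position"]), np.array(f["attitude"])
def ray(f,uv,z,st=None):
    p,R=cam(f,st); d=R@np.linalg.solve(np.array(f["mtx"]),np.array([uv[0],uv[1],1.]))
    return p+d*(z-p[2])/d[2]
def proj(f,P,st=None):
    p,R=cam(f,st); c=np.array(f["mtx"])@(R.T@(np.array(P,float)-p)); return c[:2]/c[2]
def save(f,n,box=None,scale=1):
    im=f["image"][:,:,::-1]
    if box: im=im[box[1]:box[3],box[0]:box[2]]
    cv2.imwrite("pics/"+n,cv2.resize(im,None,fx=scale,fy=scale,interpolation=cv2.INTER_CUBIC))
E
python3 - <<'E'
from h import *
np.set_printoptions(precision=1,suppress=True)
hs=dict(nut_wing=60,slot=41,stop_face=41,channel=0,nut=33,tray=0,nut_plate=42)
for n in ("scene","top"):
    f=grab_frame(n); save(f,n+".png",scale=1.4); print(n,np.array(f["position"]))
    for t,z in hs.items():
        for r in finder.pinpoint(f,t)[:4]: print(t,round(r["score"],2),np.array(r["at"]),ray(f,r["at"],z))
print(env.state()["ee_rot"],env.state()["clock"])
E
```

```text
scene [ 886.6 -702.7  771. ]
nut_wing 0.92 [225.7 261.3] [ 477.2 -178.9   60. ]
nut_wing 0.8 [280.8 280.1] [ 605.5 -164.1   60. ]
nut_wing 0.56 [171.8 236.1] [ 326.8 -177.4   60. ]
slot 0.86 [235.3 124.8] [151.  345.8  41. ]
slot 0.82 [328.4 210.7] [590.1 110.5  41. ]
stop_face 0.82 [332.9 203.1] [587.5 144.   41. ]
stop_face 0.52 [249.  206.4] [409.2  21.5  41. ]
stop_face 0.38 [248.2 262.1] [ 510.4 -141.4   41. ]
channel 0.93 [330.5 222.6] [597.9 115.7  -0. ]
channel 0.62 [235.5 137.1] [154.7 338.3   0. ]
nut 0.81 [278.6 290.5] [ 604.7 -170.8   33. ]
nut 0.71 [172.2 254. ] [ 344.3 -202.6   33. ]
nut 0.57 [223.9 270.6] [ 474.  -183.8   33. ]
tray 0.79 [227.4 283.5] [ 484.1 -188.    -0. ]
tray 0.5 [250.6 264.6] [ 498.3 -113.6    0. ]
tray 0.41 [224.4 263.2] [ 443.4 -141.2    0. ]
nut_plate 0.67 [224.9 267.3] [ 475.4 -181.1   42. ]
nut_plate 0.59 [172.1 251.5] [ 345.7 -202.7   42. ]
nut_plate 0.58 [281.6 290.9] [ 614.1 -175.    42. ]
top [ 337.6  -19.6 1203.7]
nut_wing 0.69 [361.7 226.8] [ 462.1 -249.1   60. ]
nut_wing 0.46 [335.5 171.8] [ 616.7 -174.5   60. ]
nut_wing 0.41 [347. 268.] [ 347.2 -208.9   60. ]
slot 0.95 [154.2 329.5] [165.1 314.5  41. ]
slot 0.78 [233.6 176.6] [598.6 115.8  41. ]
slot 0.66 [252.5 254.3] [377.8  53.1  41. ]
slot 0.28 [232.4 179.1] [591.2 118.9  41. ]
stop_face 0.5 [230.6 179.9] [588.7 124.   41. ]
channel 0.82 [236.3 182.9] [589.  111.7   0. ]
nut 0.56 [339.1 219.6] [ 483.8 -189.9   33. ]
nut 0.47 [333.7 177.2] [ 607.1 -173.2   33. ]
nut 0.42 [343.5 266.3] [ 351.8 -203.5   33. ]
tray 0.92 [336.3 221.3] [ 482.7 -186.6    0. ]
nut_plate 0.69 [343.6 265.3] [ 354.5 -202.4   42. ]
nut_plate 0.63 [341.2 219.1] [ 484.3 -194.6   42. ]
nut_plate 0.57 [333.4 179.1] [ 599.4 -171.2   42. ]
[[-0.9  0.4  0. ]
 [ 0.4  0.9  0. ]
 [ 0.   0.  -1. ]] 0.8
```

View pics/scene.png

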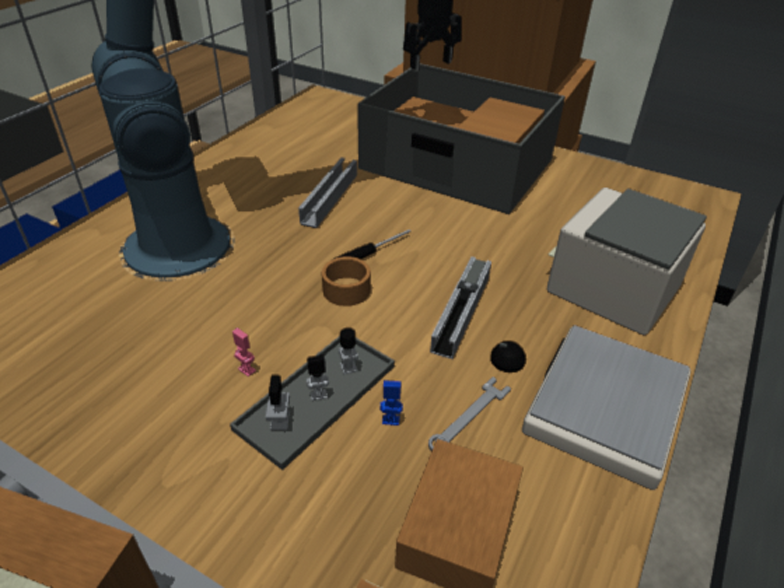

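View pics/top.png

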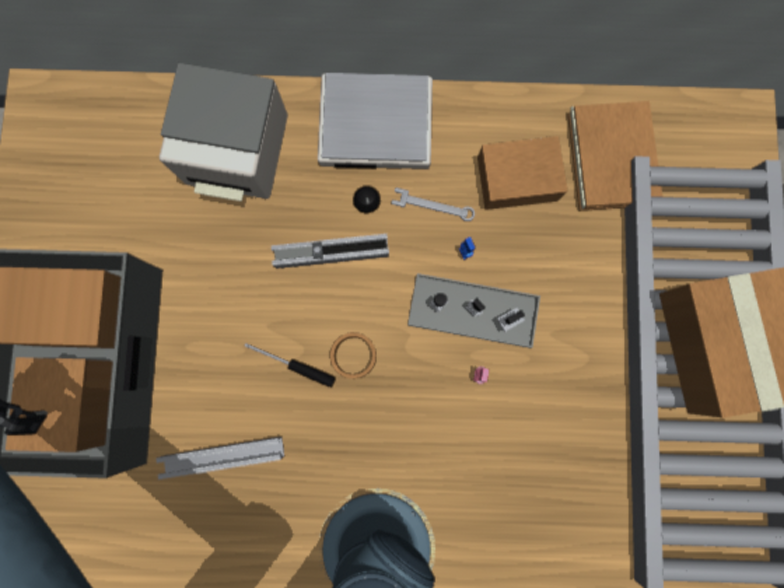

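The tray (top picture, 1.4x) holds the round knob at (439,300), the middle nut at (476,306) and the big nut with the large plate at (511,319). Pink (481,375) and blue (467,247) look-alikes stand outside the tray. I choose the middle nut. There are two channels: a near one at (225,457) and the far one at (330,250) with the stop at (318,250). I choose the far one.

```bash
cat >> h.py <<'E'
def go(target, yaw=None):
    "print the shift in tool axes (mm) to world target, and turn"
    s=env.state(); R=np.array(s["ee_rot"]); d=R.T@(np.array(target)-np.array(s["position"]))
    y=np.arctan2(R[1,1],R[0,1]); print("tool shift",d.round(1),"yaw_y now",round(y,4),"clock",s["clock"])
    if yaw is not None:  # choose nearest half turn; turn about tool z (down) lowers the world yaw
        t=-(yaw-y); t=(t+np.pi/2)%np.pi-np.pi/2; print("turn",round(t,4))
E
python3 - <<'E'
from h import *
np.set_printoptions(precision=3,suppress=True)
f=grab_frame("wrist"); print(f["T_tool_cam"],f["mtx"]); go([480,-185,300])
f=grab_frame("scene"); save(f,"crop.png",[150,200,310,340],4)
E
```

```text
[[  -0.001   -0.965   -0.264   66.098]
 [   1.      -0.001   -0.001    1.405]
 [   0.001   -0.264    0.965 -123.377]
 [   0.       0.       0.       1.   ]] [[347.14    0.    282.448]
 [  0.    347.14  210.585]
 [  0.      0.      1.   ]]
tool shift [-513.1 -612.5  -49.7] yaw_y now 1.13 clock 0.85
```

View pics/crop.png

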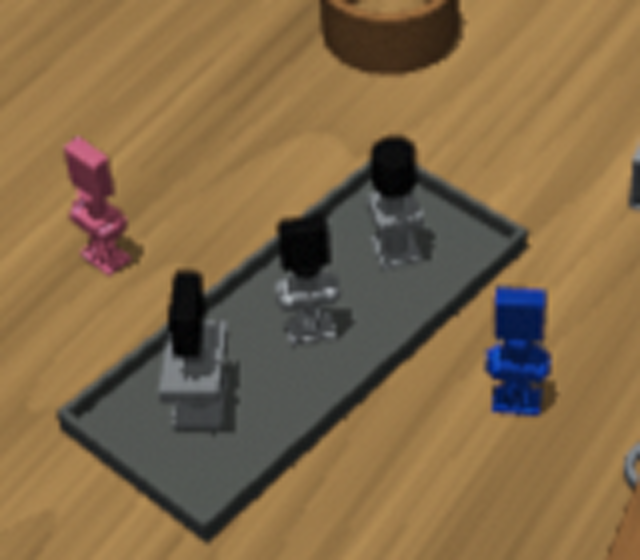

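The crop shows the wing-headed nut with the stepped plate in the middle of the tray, at crop (305,280). It is the right one. I'll go by way of the channel to view it from above.

Call:
{"api": "play_rows", "payload": {
  "commands": [
    [-0.02, -0.013, -0.01, 0],
    [-0.037, -0.025, -0.01, 0],
    [-0.037, -0.025, -0.01, 0],
    [-0.037, -0.025, -0.01, 0],
    [-0.037, -0.025, -0.01, 0],
    [-0.037, -0.025, 0, 0],
    [-0.037, -0.025, 0, 0],
    [-0.037, -0.025, 0, 0],
    [-0.037, -0.025, 0, 0],
    [-0.037, -0.025, 0, 0],
    [-0.037, -0.025, 0, 0],
    [-0.037, -0.024, 0, 0],
    [-0.033, -0.018, 0, 0],
    [0, 0, 0, 0],
    [0, 0, 0, 0]
  ]
}}

```text
clock: 2.78
position: [562.8, 115.5, 300.7]
ee_rot: [[-0.904, 0.427, 0.0], [0.427, 0.904, 0.0], [-0.0, 0.0, -1.0]]
wrist_force: [0.4, -0.3, -0.3]
gripper_width: 85.4
gripper_force: 0.0
```

```bash
python3 - <<'E'
from h import *
np.set_printoptions(precision=1,suppress=True)
s=env.state(); print(s["position"],s["wrist_force"])
f=grab_frame("wrist"); save(f,"w1.png")
for t,z in dict(slot=41,stop_face=41,channel=0,stop=0,tape=0).items():
    for r in finder.pinpoint(f,t)[:3]: print(t,round(r["score"],2),np.array(r["at"]),ray(f,r["at"],z,s))
E
```

```text
[562.8 115.5 300.7] [ 0.4 -0.3 -0.3]
slot 0.56 [293.2 200.8] [593.1 115.9  41. ]
stop_face 0.74 [303.5 199.4] [596.7 127.1  41. ]
stop_face 0.5 [291.7 195.4] [586.7 117.   41. ]
channel 0.88 [291.1 193.8] [593.4 114.2   0. ]
stop 0.67 [304.3 187.9] [593.6 132.2   0. ]
```

View pics/w1.png

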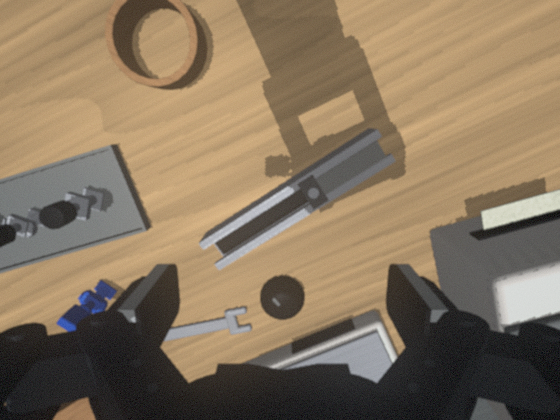

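Call:
{"api": "play_rows", "payload": {
  "commands": [
    [-0.005, -0.02, 0, 0],
    [-0.008, -0.042, 0, 0],
    [-0.008, -0.044, 0, 0],
    [-0.008, -0.044, -0.0, 0],
    [-0.008, -0.044, 0.02, 0],
    [-0.007, -0.044, 0.02, 0],
    [-0.006, -0.044, 0.02, 0],
    [-0.005, -0.029, 0.01, 0],
    [0, 0, 0, 0],
    [0, 0, 0, 0]
  ],
  "gripper": 0.04
}}

```text
clock: 4.32
position: [480.2, -189.0, 230.7]
ee_rot: [[-0.904, 0.427, 0.001], [0.427, 0.904, -0.0], [-0.001, 0.0, -1.0]]
wrist_force: [-0.1, 0.3, -0.8]
gripper_width: 40.1
gripper_force: 0.0
```

```bash
python3 - <<'E'
from h import *
np.set_printoptions(precision=1,suppress=True)
s=env.state(); print(s["position"],s["wrist_force"])
f=grab_frame("wrist"); save(f,"w2.png")
for t,z in dict(nut_wing=79.5,nut_plate=42,nut=33,nut_big=4,nut_round=4,tray=0).items():
    for r in finder.pinpoint(f,t)[:3]: print(t,round(r["score"],2),np.array(r["at"]),ray(f,r["at"],z,s))
E
```

```text
[ 480.2 -189.   230.7] [-0.1  0.3 -0.8]
nut_wing 0.86 [195.2  47.1] [ 350.6 -196.4   79.5]
nut_wing 0.57 [288.7 204.2] [ 486.3 -184.9   79.5]
nut_plate 0.92 [285.1 192. ] [ 483.3 -186.4   42. ]
nut_plate 0.82 [201.8  55.5] [ 348.9 -199.6   42. ]
nut 0.97 [285.3 192.1] [ 485.3 -187.1   33. ]
nut 0.91 [204.3  58.9] [ 350.1 -200.2   33. ]
nut_big 0.73 [213.4 192.5] [ 459.8 -256.8    4. ]
tray 0.84 [285.5 183.9] [ 484.1 -186.     0. ]
```

View pics/w2.png

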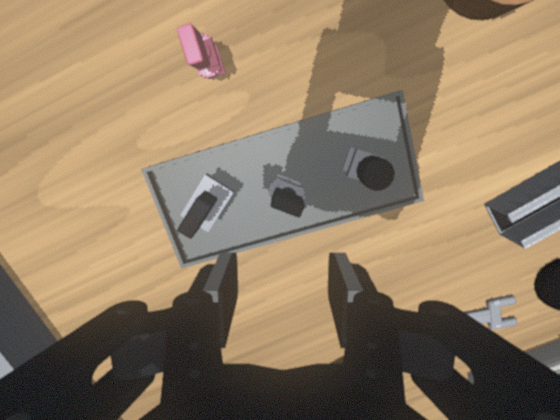

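The wrist view shows the big nut at (205,208), my nut at (288,200) and the round knob at (375,172), agreeing with the tray at (484,-186). I need the wing's direction next.

```bash
python3 - <<'E'
from h import *
f=grab_frame("wrist"); save(f,"w3.png",[245,155,335,225],8)
E
```

```text
(no output)
```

View pics/w3.png

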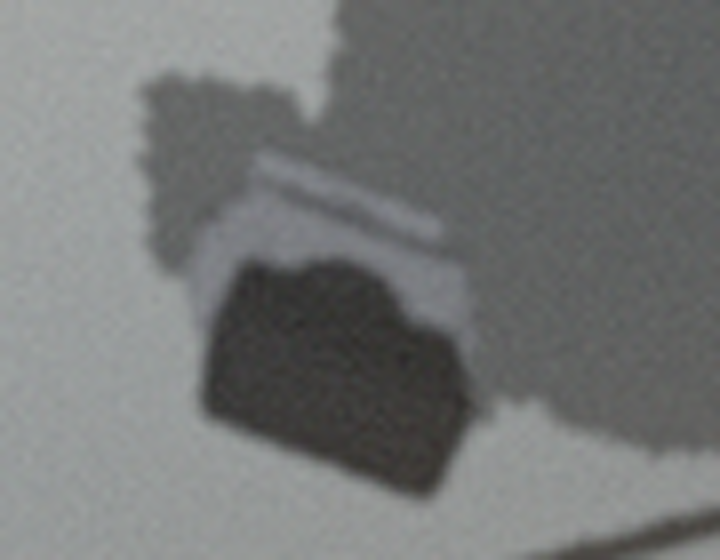

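```bash
python3 - <<'E'
from h import *
s=env.state(); f=grab_frame("wrist")
P=[ray(f,(245+a/8,155+b/8),90.5,s) for a,b in((205,410),(430,495),(472,405))]
print(np.array(P).round(1)); d=P[1]-P[0]; e=P[2]-P[1]
print(np.linalg.norm(d),np.linalg.norm(e)); yaw=np.arctan2(d[1],d[0]); print("nut x yaw",yaw)
u=d/np.linalg.norm(d); n=np.array([-u[1],u[0],0]); n*=np.sign(n@e)
c=(P[0]+P[1])/2+6*n; print("centre",c)
go([c[0],c[1],150],yaw+np.pi/2)
E
```

```text
[[ 479.2 -197.    90.5]
 [ 496.5 -180.6   90.5]
 [ 489.9 -173.1   90.5]]
23.78717823440316 10.015740730805671
nut x yaw 0.7567457062345329
centre [ 483.75262884 -184.42317143   90.5       ]
tool shift [-1.2  5.3 80.4] yaw_y now 1.1307 clock 4.775
turn -1.1969
```

Call:
{"api": "play_rows", "payload": {
  "commands": [
    [-0.0015, 0.0045, 0.005, 0.1],
    [0, 0, 0.01, 0.18],
    [0, 0, 0.01, 0.18],
    [0, 0, 0.01, 0.18],
    [0, 0, 0.01, 0.18],
    [0, 0, 0.01, 0.18],
    [0, 0, 0.01, 0.18],
    [0, 0, 0.01, 0.18],
    [0, 0, 0.01, 0.18],
    [0, 0, 0.005, 0.18],
    [0, 0, 0, 0.18],
    [0, 0, 0, 0.045],
    [0, 0, 0, 0],
    [0, 0, 0, 0]
  ]
}}

```text
clock: 6.52
position: [483.6, -185.5, 140.3]
ee_rot: [[0.727, 0.686, 0.0], [0.686, -0.727, -0.0], [-0.0, 0.0, -1.0]]
wrist_force: [-0.4, 0.1, -0.2]
gripper_width: 40.1
gripper_force: 0.0
```

```bash
python3 - <<'E'
from h import *
np.set_printoptions(precision=1,suppress=True)
s=env.state(); f=grab_frame("wrist"); save(f,"w4.png")
for t,z in dict(nut_wing=79.5,nut_plate=42).items():
    for r in finder.pinpoint(f,t)[:2]: print(t,round(r["score"],2),np.array(r["at"]),ray(f,r["at"],z,s))
go([483.9,-185.2,79.5],0.757+np.pi/2)
E
```

```text
nut_wing 0.92 [156.8 390.6] [ 354.1 -196.8   79.5]
nut_wing 0.82 [283.5 241.3] [ 483.9 -186.1   79.5]
nut_plate 0.9 [283.1 221.7] [ 483.8 -186.    42. ]
nut_plate 0.78 [401.7  60.6] [ 604.5 -168.7   42. ]
tool shift [ 0.5 -0.  60.8] yaw_y now -0.8146 clock 6.675
turn -0.0008
```

View pics/w4.png

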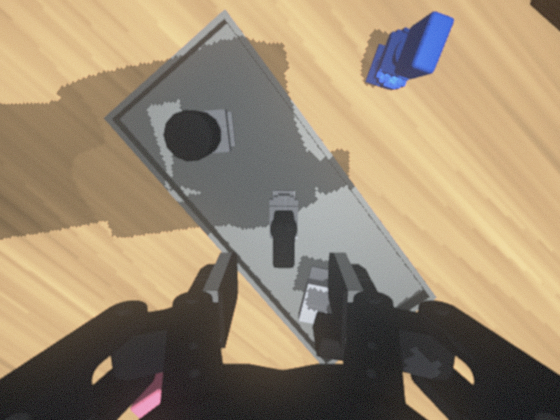

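The wing at (283,241) stands in line with the pads and the fingers are clear of the big nut. I'll descend and grip.

Call:
{"api": "play_rows", "payload": {
  "commands": [
    [0, 0, 0.015, 0],
    [0, 0, 0.02, 0],
    [0, 0, 0.016, 0],
    [0, 0, 0.01, 0],
    [0, 0, 0, 0],
    [0, 0, 0, 0]
  ]
}}

```text
clock: 7.42
position: [484.0, -185.8, 79.8]
ee_rot: [[0.728, 0.686, 0.001], [0.686, -0.728, -0.001], [0.0, 0.001, -1.0]]
wrist_force: [0.5, 0.1, -0.5]
gripper_width: 39.7
gripper_force: 0.0
```

Call:
{"api": "play_rows", "payload": {
  "commands": [
    [0, 0, 0, 0],
    [0, 0, 0, 0],
    [0, 0, 0, 0],
    [0, 0, 0, 0],
    [0, 0, 0, 0],
    [0, 0, 0, 0],
    [0, 0, 0, 0]
  ],
  "gripper": 0.0,
  "squeeze": 60
}}

```text
clock: 8.3
position: [483.8, -185.7, 79.5]
ee_rot: [[0.728, 0.686, 0.001], [0.686, -0.728, -0.0], [0.0, 0.001, -1.0]]
wrist_force: [1.8, -1.0, 0.6]
gripper_width: 10.9
gripper_force: 60.3
```

Call:
{"api": "play_rows", "payload": {
  "commands": [
    [0, 0, -0.01, 0],
    [0, 0, -0.03, 0],
    [0, 0, -0.035, 0],
    [0, 0, -0.025, 0],
    [0.03, -0.014, 0, 0],
    [0.042, -0.019, 0, 0],
    [0.042, -0.019, 0, 0],
    [0.042, -0.019, 0, 0],
    [0.042, -0.019, 0, 0],
    [0.03, -0.014, 0, 0],
    [0.014, -0.006, 0, 0],
    [0, 0, 0, 0]
  ]
}}

```text
clock: 9.8
position: [583.9, 60.7, 179.1]
ee_rot: [[0.727, 0.687, -0.001], [0.687, -0.727, -0.0], [-0.001, -0.0, -1.0]]
wrist_force: [0.2, -0.7, -1.1]
gripper_width: 11.0
gripper_force: 60.0
```

```bash
python3 - <<'E'
from h import *
np.set_printoptions(precision=1,suppress=True)
s=env.state(); print(s["gripper_width"],s["wrist_force"])
f=grab_frame("wrist"); save(f,"w5.png")
for t,z in dict(slot=41,stop_face=41,channel=0,stop=0).items():
    for r in finder.pinpoint(f,t)[:2]: print(t,round(r["score"],2),np.array(r["at"]),ray(f,r["at"],z,s))
go([590,80,180])
E
```

```text
11.005023739949792 [ 0.2 -0.7 -1.1]
slot 0.91 [239.8 147. ] [595.2 115.   41. ]
slot 0.46 [ 20.1 269. ] [397.7 180.6  41. ]
stop_face 0.8 [223.1 132.5] [594.7 130.9  41. ]
stop_face 0.62 [407.3  96.8] [704.2  51.2  41. ]
channel 0.91 [244.6 140.4] [596.2 116.9   0. ]
stop 0.71 [228.6 131.1] [592.7 131.9   0. ]
tool shift [ 18.5 -10.9  -0.8] yaw_y now -0.8165 clock 10.05
```

View pics/w5.png

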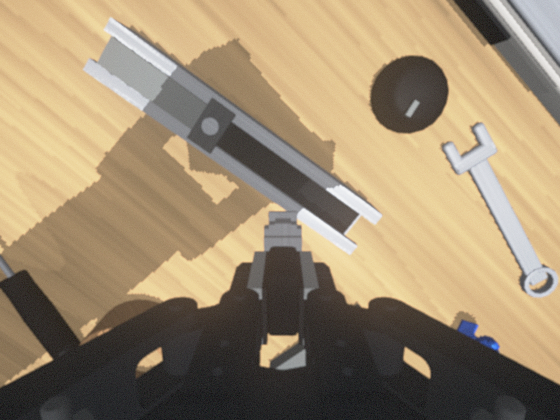

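The view shows the channel from (97,43) to (366,235), the stop block at (210,125) and the dark open slot from (230,145) to (345,220). The nut is held straight at (283,235). I'll rectify the channel's top plane to measure it exactly.

```bash
cat > rect.py <<'E'
from h import *
def rect(f,s,o,yaw,sc=4,L=(-130,130),W=(-35,35),z=41):
    u=np.array([np.cos(yaw),np.sin(yaw),0]); v=np.array([-u[1],u[0],0]); o=np.array([o[0],o[1],z])
    src=np.array([(a,b) for a in L for b in W],float)
    px=np.float32([proj(f,o+a*u+b*v,s) for a,b in src])
    dst=np.float32([((a-L[0])*sc,(b-W[0])*sc) for a,b in src])
    return cv2.warpPerspective(f["image"],cv2.getPerspectiveTransform(px,dst),(int((L[1]-L[0])*sc),int((W[1]-W[0])*sc)),flags=cv2.INTER_CUBIC)
E
python3 - <<'E'
from rect import *
s=env.state(); f=grab_frame("wrist")
c=[ray(f,p,41,s) for p in((108,20),(380,217),(352,253),(86,66))]
print(np.array(c).round(1))
far=(c[0]+c[3])/2; near=(c[1]+c[2])/2; d=far-near; o=(far+near)/2
print("len",np.linalg.norm(d),"w",np.linalg.norm(c[0]-c[3]),np.linalg.norm(c[1]-c[2]))
yaw=np.arctan2(d[1],d[0]); print("yaw",yaw,"o",o.round(1))
im=rect(f,s,o,yaw,3); cv2.imwrite("pics/r.png",im[:,:,::-1])
g=im.mean(2)
for a in(-90,-60,-30,-5):   # profiles across
    p=g[:, int((a+130)*3)-12:int((a+130)*3)+12].mean(1)
    print(a,[int(x) for x in p[10:200:3]])
E
```

```text
[[598.2 235.2  41. ]
 [630.   -2.5  41. ]
 [593.9  -8.4  41. ]
 [563.8 229.4  41. ]]
len 239.72720499415738 w 34.89051351185339 36.555105322387746
yaw 1.700150084578843 o [596.5 113.4  41. ]
-90 [202, 203, 201, 196, 193, 192, 182, 155, 133, 116, 121, 203, 238, 236, 234, 234, 233, 232, 235, 240, 233, 148, 85, 82, 87, 86, 87, 87, 87, 87, 87, 86, 87, 86, 84, 82, 80, 78, 79, 80, 76, 92, 162, 231, 239, 236, 232, 230, 230, 231, 238, 239, 232, 216, 211, 211, 210, 209, 208, 207, 207, 208, 208, 207]
-60 [148, 139, 134, 132, 132, 131, 133, 131, 129, 117, 104, 125, 149, 151, 154, 155, 153, 150, 149, 151, 141, 101, 76, 76, 78, 78, 76, 77, 77, 78, 78, 78, 78, 78, 76, 72, 69, 70, 68, 70, 68, 81, 107, 140, 152, 153, 157, 157, 148, 140, 139, 139, 140, 143, 145, 143, 135, 123, 114, 109, 109, 115, 124, 132]
-30 [129, 129, 130, 129, 131, 132, 131, 133, 130, 118, 101, 119, 146, 150, 151, 154, 151, 149, 148, 150, 142, 100, 63, 61, 63, 62, 62, 62, 61, 62, 61, 63, 61, 62, 61, 63, 62, 63, 62, 63, 61, 71, 101, 134, 147, 146, 150, 150, 146, 146, 144, 145, 144, 143, 140, 137, 133, 132, 132, 131, 130, 129, 130, 129]
-5 [129, 130, 129, 131, 132, 131, 132, 128, 124, 113, 100, 112, 143, 148, 149, 152, 149, 147, 147, 148, 143, 105, 63, 58, 59, 59, 58, 59, 60, 59, 59, 58, 60, 59, 58, 58, 59, 60, 60, 59, 60, 65, 95, 130, 143, 145, 147, 147, 144, 143, 144, 144, 140, 133, 130, 128, 130, 139, 154, 180, 189, 189, 188, 187]
```

View pics/r.png

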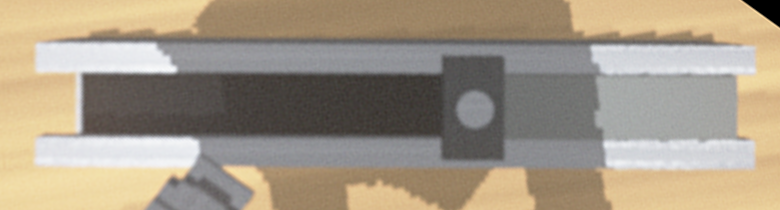

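Measured: slot yaw 1.700 rad, channel length and width check out (240 / 41), stop face about 17 mm along from the middle. I'll turn lengthwise over the slot, about 45 mm from the stop.

Call:
{"api": "play_rows", "payload": {
  "commands": [
    [0.01, -0.0025, 0, -0.06],
    [0.0187, -0.0047, 0.004, -0.15],
    [0, 0, 0.005, -0.18],
    [0, 0, 0.005, -0.18],
    [0, 0, 0.005, -0.18],
    [0, 0, 0.005, -0.15],
    [0, 0, 0.005, -0.043],
    [0, 0, 0, 0],
    [0, 0, 0, 0]
  ]
}}

```text
clock: 11.22
position: [599.3, 85.7, 150.5]
ee_rot: [[-0.127, 0.992, 0.0], [0.992, 0.127, -0.0], [-0.0, 0.0, -1.0]]
wrist_force: [-0.5, -0.7, -0.9]
gripper_width: 11.1
gripper_force: 59.9
```

```bash
python3 - <<'E'
from rect import *
np.set_printoptions(precision=1,suppress=True)
s=env.state(); f=grab_frame("wrist"); R=np.array(s["ee_rot"]); P=np.array(s["position"])
print(P,np.arctan2(R[1,0],R[0,0]))
for t,h in dict(nut_wing=0,nut_plate=37.5,nut=46.5).items():
    for r in finder.pinpoint(f,t)[:1]: print(t,round(r["score"],2),"tool xy",(R.T@(ray(f,r["at"],P[2]-h,s)-P))[:2])
for t in("slot","stop_face"):
    for r in finder.pinpoint(f,t)[:1]: print(t,r["score"],ray(f,r["at"],41,s))
q=lambda x,y,d:proj(f,P+R@np.array([x,y,d]),s)
print("pred plate end top x17",q(17,0,37.5),"step x14.75 bottom",q(17,0,46.5),"foot x13 bottom",q(13,0,75.5),"wing top x13",q(13,0,-11),"wing bottom",q(13,0,19))
im=f["image"]; c=int(round(q(15,0,40)[0])); print("col",c)
print("col profile rows 120..",[int(v) for v in im[120:330,c-2:c+3].mean((1,2))])
u=1.700; o=[596.5,113.4]
g=rect(f,s,o,u,4).mean(2)
for a in(-15,0,10):
    p=g[:,int((a+130)*4)-12:int((a+130)*4)+12].mean(1); d=np.gradient(cv2.GaussianBlur(p[:,None],(1,5),0)[:,0])
    k=[i for i in range(2,len(d)-2) if abs(d[i])>4 and abs(d[i])==abs(d[i-2:i+3]).max()]
    print(a,[(round((i+.5)/4-35,1),round(d[i])) for i in k])
p=g[130:150].mean(0);d=np.gradient(p);k=[i for i in range(450,680) if abs(d[i])>4 and abs(d[i])==abs(d[i-2:i+3]).max()]
print("along",[(round((i+.5)/4-130,1),round(d[i])) for i in k])
save(f,"w6.png",[140,40,420,320],2.1)
E
```

```text
[599.3  85.7 150.5] 1.6977229660245383
nut_wing 0.95 tool xy [0.2 2.6]
nut_plate 0.72 tool xy [-1.7  0.6]
nut 0.79 tool xy [-0.7  1.3]
slot 0.9 [595.8 115.5  41. ]
stop_face 0.96 [592.2 129.5  41. ]
pred plate end top x17 [280.  223.4] step x14.75 bottom [280.1 218.2] foot x13 bottom [280.5 210.7] wing top x13 [279.  275.4] wing bottom [279.7 244.9]
col 280
col profile rows 120.. [94, 83, 82, 83, 82, 87, 105, 132, 143, 145, 144, 145, 145, 144, 145, 144, 144, 144, 145, 145, 143, 143, 145, 144, 142, 126, 100, 83, 82, 82, 79, 75, 66, 58, 57, 58, 56, 60, 60, 58, 59, 56, 57, 58, 57, 59, 58, 57, 59, 58, 58, 58, 60, 60, 58, 60, 59, 58, 59, 60, 58, 60, 61, 60, 61, 59, 62, 61, 61, 62, 62, 62, 62, 63, 62, 62, 63, 64, 64, 62, 64, 64, 65, 65, 64, 65, 63, 64, 64, 65, 74, 101, 128, 139, 141, 140, 140, 134, 116, 100, 93, 95, 98, 119, 134, 139, 140, 140, 138, 140, 139, 138, 140, 138, 137, 124, 110, 115, 134, 139, 137, 139, 138, 138, 138, 129, 98, 66, 61, 60, 59, 57, 58, 60, 60, 57, 57, 62, 56, 58, 55, 54, 57, 56, 55, 54, 51, 54, 53, 54, 53, 51, 54, 52, 52, 53, 54, 54, 54, 54, 52, 54, 53, 52, 53, 52, 50, 52, 50, 49, 49, 50, 49, 49, 50, 48, 49, 47, 48, 48, 47, 46, 49, 47, 45, 46, 49, 46, 47, 46, 45, 47, 47, 44, 47, 46, 46, 47, 46, 48, 44, 46, 46, 46, 46, 45, 45, 48, 47, 47]
-15 [(-10.4, -13), (11.1, 11), (20.9, 5)]
0 [(-10.4, -12), (11.1, 12)]
10 [(-10.1, -13), (11.1, 12)]
along [(20.9, 10), (32.9, -10), (36.9, 6)]
```

View pics/w6.png

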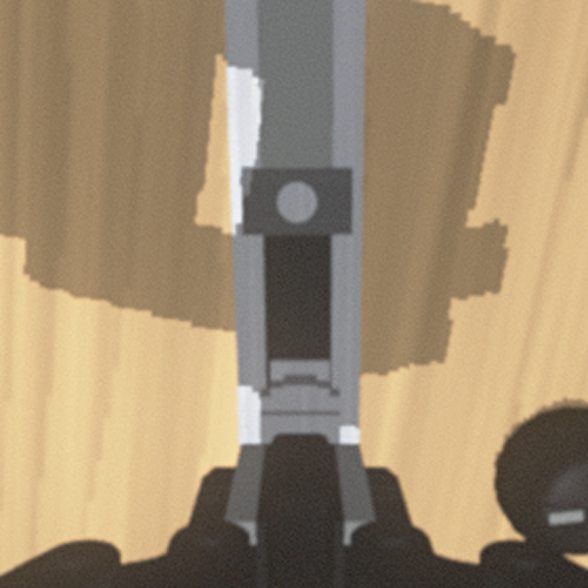

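The view shows the nut at crop (300,385) lined up with the slot (264–332) and the stop block at crop (297,200). Comparing nut and slot in the same image, the nut sits about 1 mm too far along tool y. I'll correct that and go down until the foot is inside.

Call:
{"api": "play_rows", "payload": {
  "commands": [
    [0, -0.001, 0.012, 0.0],
    [0, 0, 0.014, -0.002],
    [0, 0, 0.012, 0],
    [0, 0, 0.008, 0],
    [0, 0, 0.006, 0],
    [0, 0, 0.003, 0],
    [0, 0, 0, 0],
    [0, 0, 0, 0]
  ]
}}

```text
clock: 12.52
position: [598.5, 85.9, 95.8]
ee_rot: [[-0.13, 0.992, 0.001], [0.992, 0.13, -0.0], [-0.0, 0.001, -1.0]]
wrist_force: [0.1, -0.1, -1.6]
gripper_width: 11.3
gripper_force: 60.0
```

```bash
cat > look.py <<'E'
from h import *
s=env.state(); f=grab_frame("wrist"); R=np.array(s["ee_rot"]); P=np.array(s["position"])
print(P.round(1),np.round(s["wrist_force"],1),s["clock"])
g=f["image"].astype(np.float32).mean(2)
def edges(h,x,w=60):  # edges in tool y, at depth h below TCP, tool x
    ys=np.arange(-30,30,.25); px=np.float32([proj(f,P+R@np.array([x,y,h]),s) for y in ys])
    p=cv2.remap(g,px[None,:,0].copy(),px[None,:,1].copy(),cv2.INTER_CUBIC)[0]; d=np.gradient(cv2.GaussianBlur(p[None],(5,1),0)[0])
    return [(round(float(ys[i]),1),int(round(float(d[i])))) for i in range(3,len(d)-3) if abs(d[i])>3 and abs(d[i])==abs(d[i-3:i+4]).max()]
hs=P[2]-41
for x in(24,28,32,36): print("slot x",x,edges(hs,x))
for x in(6,9,11,14): print("plate top x",x,edges(37.5,x))
E
python3 look.py
```

```text
[598.5  85.9  95.8] [ 0.1 -0.1 -1.6] 12.525
slot x 24 [(-9.2, -15), (12.2, 16), (22.0, -4)]
slot x 28 [(-9.2, -16), (12.0, 17), (22.0, -4)]
slot x 32 [(-9.5, -17), (1.5, 3), (12.0, 16), (21.8, -3)]
slot x 36 [(-9.5, -16), (12.0, 16), (21.8, -4)]
plate top x 6 [(-17.0, -13), (-8.8, -4), (10.2, -9), (11.5, 9), (20.0, -4)]
plate top x 9 [(-17.0, -13), (10.5, -10), (11.5, 10), (20.0, -4)]
plate top x 11 [(-17.0, -14), (-8.8, -7), (10.2, -9), (11.2, 12), (20.0, -4)]
plate top x 14 [(-18.8, -14), (-8.8, -7), (10.2, -12), (11.5, 13), (20.0, -3)]
```

Call:
{"api": "play_rows", "payload": {
  "commands": [
    [0, 0.0006, 0, 0],
    [0, 0, 0.003, 0],
    [0, 0, 0.003, 0],
    [0, 0, 0.002, 0],
    [0, 0, 0.002, 0],
    [0, 0, 0.001, 0],
    [0, 0, 0, 0]
  ]
}}

```text
clock: 13.45
position: [598.8, 86.0, 84.2]
ee_rot: [[-0.13, 0.992, -0.0], [0.992, 0.13, -0.0], [-0.0, -0.0, -1.0]]
wrist_force: [0.2, -1.4, -1.8]
gripper_width: 11.4
gripper_force: 60.0
```

Call:
{"api": "play_rows", "payload": {
  "commands": [
    [0, 0, 0.001, 0],
    [0, 0, 0.001, 0],
    [0, 0, 0.001, 0],
    [0, 0, 0, 0],
    [0, 0, 0, 0]
  ]
}}

```text
clock: 14.08
position: [598.8, 86.0, 81.3]
ee_rot: [[-0.13, 0.992, 0.0], [0.992, 0.13, -0.0], [-0.0, 0.0, -1.0]]
wrist_force: [0.7, -0.2, -1.4]
gripper_width: 10.9
gripper_force: 60.0
```

```bash
python3 look.py
```

```text
[598.8  86.   81.3] [ 0.7 -0.2 -1.4] 14.075
slot x 24 [(-9.8, -16), (11.8, 15), (21.5, -4)]
slot x 28 [(-9.8, -18), (11.8, 17), (21.8, -5)]
slot x 32 [(-9.8, -13), (11.8, 17), (21.8, -4)]
slot x 36 [(-9.8, -16), (11.8, 17), (21.2, -4)]
plate top x 6 [(-18.8, -14), (-9.5, -15), (-8.2, 15), (10.5, -15), (11.8, 16), (21.5, -4)]
plate top x 9 [(-22.0, -3), (-20.2, -12), (-9.5, -16), (-8.2, 16), (10.5, -17), (11.8, 16), (21.5, -3)]
plate top x 11 [(-29.2, -12), (-9.5, -17), (-8.2, 14), (10.5, -14), (11.8, 17), (21.5, -4)]
plate top x 14 [(-9.5, -16), (-8.2, 15), (10.5, -15), (11.8, 18), (21.2, -5)]
```

Step 1 is met: the nut is down at about 35 mm, with gaps of 1.3 mm on both sides. Now I'll slide towards the stop.

Call:
{"api": "play_rows", "payload": {
  "commands": [
    [0.003, 0, 0, 0],
    [0.005, 0, 0, 0],
    [0.005, 0, 0, 0],
    [0.005, 0, 0, 0],
    [0.003, 0, 0, 0],
    [0.001, 0, 0, 0],
    [0, 0, 0, 0]
  ]
}}

```text
clock: 15.0
position: [595.9, 107.8, 81.3]
ee_rot: [[-0.13, 0.992, -0.0], [0.992, 0.13, -0.0], [-0.0, -0.0, -1.0]]
wrist_force: [-0.1, 0.1, -1.1]
gripper_width: 11.0
gripper_force: 60.0
```

Call:
{"api": "play_rows", "payload": {
  "commands": [
    [0.0005, 0, 0, 0],
    [0.0005, 0, 0, 0],
    [0.0005, 0, 0, 0],
    [0.0005, 0, 0, 0]
  ]
}}

```text
clock: 15.5
position: [595.7, 109.8, 81.3]
ee_rot: [[-0.13, 0.992, -0.0], [0.992, 0.13, -0.0], [-0.0, -0.0, -1.0]]
wrist_force: [0.2, -0.6, -1.7]
gripper_width: 11.2
gripper_force: 60.0
```

Call:
{"api": "play_rows", "payload": {
  "commands": [
    [0.0005, 0, 0, 0],
    [0.0005, 0, 0, 0],
    [0.0005, 0, 0, 0]
  ]
}}

```text
clock: 15.88
position: [595.5, 111.3, 81.3]
ee_rot: [[-0.13, 0.992, -0.0], [0.992, 0.13, -0.0], [-0.0, -0.0, -1.0]]
wrist_force: [0.1, -0.4, -2.1]
gripper_width: 10.9
gripper_force: 60.0
```

Call:
{"api": "play_rows", "payload": {
  "commands": [
    [0.0005, 0, 0, 0],
    [0.0005, 0, 0, 0]
  ]
}}

```text
clock: 16.12
position: [595.3, 112.3, 81.3]
ee_rot: [[-0.13, 0.992, 0.0], [0.992, 0.13, -0.0], [-0.0, 0.0, -1.0]]
wrist_force: [-0.6, -0.3, -1.1]
gripper_width: 11.2
gripper_force: 60.0
```

Call:
{"api": "play_rows", "payload": {
  "commands": [
    [0.0005, 0, 0, 0],
    [0.0005, 0, 0, 0]
  ]
}}

```text
clock: 16.38
position: [595.2, 113.3, 81.3]
ee_rot: [[-0.13, 0.992, -0.0], [0.992, 0.13, -0.0], [-0.0, -0.0, -1.0]]
wrist_force: [-0.2, -0.3, -0.9]
gripper_width: 10.8
gripper_force: 60.0
```

Call:
{"api": "play_rows", "payload": {
  "commands": [
    [0.0005, 0, 0, 0],
    [0, 0, 0, 0]
  ]
}}

```text
clock: 16.62
position: [595.2, 113.5, 81.3]
ee_rot: [[-0.13, 0.992, 0.0], [0.992, 0.13, -0.0], [-0.0, -0.0, -1.0]]
wrist_force: [0.2, -1.6, -0.9]
gripper_width: 10.9
gripper_force: 60.0
```

Call:
{"api": "play_rows", "payload": {
  "commands": [
    [0.0005, 0, 0, 0],
    [0, 0, 0, 0]
  ]
}}

```text
clock: 16.88
position: [595.2, 113.7, 81.4]
ee_rot: [[-0.13, 0.992, 0.0], [0.992, 0.13, -0.001], [-0.001, -0.0, -1.0]]
wrist_force: [0.2, -3.7, 0.0]
gripper_width: 10.7
gripper_force: 60.0
```

Call:
{"api": "play_rows", "payload": {
  "commands": [
    [0.0002, 0, 0, 0],
    [0, 0, 0, 0]
  ]
}}

```text
clock: 17.12
position: [595.2, 113.7, 81.3]
ee_rot: [[-0.13, 0.992, 0.0], [0.992, 0.13, -0.001], [-0.001, -0.0, -1.0]]
wrist_force: [0.5, -5.6, -1.2]
gripper_width: 11.3
gripper_force: 60.0
```

Call:
{"api": "play_rows", "payload": {
  "commands": [
    [-0.0015, 0, 0, 0],
    [0, 0, 0.001, 0],
    [0, 0, 0.0015, 0],
    [0, 0, 0.0015, 0],
    [0, 0, 0, 0]
  ]
}}

```text
clock: 17.75
position: [595.3, 113.3, 77.5]
ee_rot: [[-0.13, 0.992, 0.0], [0.992, 0.13, 0.001], [0.001, 0.0, -1.0]]
wrist_force: [-0.0, 1.7, 1.0]
gripper_width: 11.4
gripper_force: 60.4
```

The stop was touched with about 5 N. The foot meets the floor at nut height of about 31 mm, so the strip is thin or absent. Pushing down.

Call:
{"api": "play_rows", "payload": {
  "commands": [
    [0, 0, 0.001, 0],
    [0, 0, 0.001, 0],
    [0, 0, 0.001, 0],
    [0, 0, 0.001, 0],
    [0, 0, 0.001, 0],
    [0, 0, 0.001, 0],
    [0, 0, 0.001, 0],
    [0, 0, 0.001, 0]
  ]
}}

```text
clock: 18.75
position: [595.4, 113.1, 69.5]
ee_rot: [[-0.13, 0.992, 0.0], [0.992, 0.13, 0.0], [0.0, 0.0, -1.0]]
wrist_force: [-2.1, 3.6, 6.2]
gripper_width: 10.6
gripper_force: 60.9
```

Call:
{"api": "play_rows", "payload": {
  "commands": [
    [0, 0, 0.001, 0],
    [0, 0, 0.001, 0],
    [0, 0, 0, 0]
  ]
}}

```text
clock: 19.12
position: [595.4, 113.1, 67.7]
ee_rot: [[-0.13, 0.992, 0.0], [0.992, 0.13, 0.0], [0.0, 0.0, -1.0]]
wrist_force: [-2.2, 4.2, 6.0]
gripper_width: 11.0
gripper_force: 61.1
```

Call:
{"api": "play_rows", "payload": {
  "commands": [
    [0, 0, 0.001, 0],
    [0, 0, 0.001, 0],
    [0, 0, 0.0007, 0],
    [0, 0, 0, 0]
  ]
}}

```text
clock: 19.62
position: [595.4, 113.2, 65.2]
ee_rot: [[-0.13, 0.992, 0.0], [0.992, 0.13, 0.0], [0.0, 0.0, -1.0]]
wrist_force: [-2.9, 4.3, 8.4]
gripper_width: 11.0
gripper_force: 61.2
```

Call:
{"api": "play_rows", "payload": {
  "commands": [
    [0, 0, 0.0005, 0],
    [0, 0, 0, 0]
  ]
}}

```text
clock: 19.88
position: [595.4, 113.2, 64.8]
ee_rot: [[-0.13, 0.992, 0.0], [0.992, 0.13, 0.0], [0.0, 0.0, -1.0]]
wrist_force: [-2.5, 4.3, 8.3]
gripper_width: 11.0
gripper_force: 61.4
```

Call:
{"api": "play_rows", "payload": {
  "commands": [
    [0, 0, 0.0005, 0],
    [0, 0, 0, 0]
  ]
}}

```text
clock: 20.12
position: [595.5, 113.2, 64.8]
ee_rot: [[-0.13, 0.992, 0.0], [0.992, 0.13, 0.0], [0.0, 0.0, -1.0]]
wrist_force: [-5.3, 4.6, 11.7]
gripper_width: 11.3
gripper_force: 61.9
```

Call:
{"api": "play_rows", "payload": {
  "commands": [
    [0, 0, 0.0004, 0],
    [0, 0, 0, 0],
    [0, 0, 0, 0]
  ]
}}

```text
clock: 20.5
position: [595.6, 113.2, 64.7]
ee_rot: [[-0.13, 0.992, -0.0], [0.992, 0.13, 0.0], [0.0, -0.0, -1.0]]
wrist_force: [-5.3, 3.5, 14.1]
gripper_width: 11.1
gripper_force: 62.1
```

The spring is solid at about 15 N. I'll ease up 2 mm, back off slightly and twist.

Call:
{"api": "play_rows", "payload": {
  "commands": [
    [0, 0, -0.001, 0],
    [-0.001, 0, -0.0013, 0],
    [0, 0, 0, 0.08],
    [0, 0, 0, 0.15],
    [0, 0, 0, 0.15],
    [0, 0, 0, 0]
  ]
}}

```text
clock: 21.25
position: [596.8, 111.2, 66.7]
ee_rot: [[0.248, 0.969, 0.003], [0.969, -0.248, -0.001], [-0.001, 0.004, -1.0]]
wrist_force: [-0.3, 1.2, 6.7]
gripper_width: 11.2
gripper_force: 61.2
```

Call:
{"api": "play_rows", "payload": {
  "commands": [
    [0, 0, 0, 0.15],
    [0, 0, 0, 0.15],
    [0, 0, 0, 0.15],
    [0, 0, 0, 0]
  ]
}}

```text
clock: 21.75
position: [597.0, 111.0, 66.8]
ee_rot: [[0.645, 0.764, 0.004], [0.764, -0.645, -0.002], [0.001, 0.004, -1.0]]
wrist_force: [0.6, -0.6, 6.9]
gripper_width: 11.1
gripper_force: 61.2
```

Call:
{"api": "play_rows", "payload": {
  "commands": [
    [0, 0, 0, 0.15],
    [0, 0, 0, 0.15],
    [0, 0, 0, 0.15],
    [0, 0, 0, 0.15],
    [0, 0, 0, 0.141],
    [0, 0, 0, 0],
    [0, 0, 0, 0]
  ]
}}

```text
clock: 22.62
position: [596.9, 110.9, 66.7]
ee_rot: [[0.992, 0.13, 0.003], [0.13, -0.992, -0.002], [0.003, 0.002, -1.0]]
wrist_force: [-0.0, -0.3, 7.2]
gripper_width: 11.2
gripper_force: 61.2
```

```bash
python3 - <<'E'
from h import *
s=env.state(); print(s["position"],s["wrist_force"],s["moment"],s["q"])
y=s["position"][1]; go([598.8-.13*(y-86)/.992,y,74.5],1.7011)
E
```

```text
[596.89234685 110.93915254  66.69893981] [-0.04473854 -0.28944204  7.21233324] [-0.07902533  0.13368352 -0.02944118] [-0.0020416   0.37224625  1.76849446 -0.00223938  0.99740974  1.4399753 ]
tool shift [-1.3 -0.2 -7.8] yaw_y now -1.4408 clock 22.625
turn -0.0003
```

Call:
{"api": "play_rows", "payload": {
  "commands": [
    [-0.0005, 0, 0, 0],
    [-0.0005, 0, 0, 0],
    [0, 0, 0, 0]
  ]
}}

```text
clock: 23.0
position: [596.6, 110.9, 67.1]
ee_rot: [[0.992, 0.13, 0.006], [0.13, -0.992, -0.002], [0.005, 0.002, -1.0]]
wrist_force: [1.7, -0.5, 7.1]
gripper_width: 10.9
gripper_force: 61.2
```

Call:
{"api": "play_rows", "payload": {
  "commands": [
    [0, 0, -0.0015, 0],
    [0, 0, -0.0015, 0],
    [0, 0, -0.0015, 0],
    [0, 0, -0.001, 0],
    [0, 0, 0, 0]
  ]
}}

```text
clock: 23.62
position: [595.8, 111.2, 71.8]
ee_rot: [[0.992, 0.129, 0.003], [0.129, -0.992, -0.001], [0.003, 0.001, -1.0]]
wrist_force: [3.3, -1.3, 4.9]
gripper_width: 11.2
gripper_force: 60.8
```

Call:
{"api": "play_rows", "payload": {
  "commands": [
    [0, 0, -0.001, 0],
    [0, 0, -0.0008, 0],
    [0, 0, 0, 0],
    [0, 0, 0, 0]
  ]
}}

```text
clock: 24.12
position: [594.9, 111.6, 72.9]
ee_rot: [[0.992, 0.13, 0.001], [0.13, -0.992, -0.001], [0.001, 0.001, -1.0]]
wrist_force: [4.6, -1.3, 3.2]
gripper_width: 11.0
gripper_force: 60.6
```

```bash
cat > look2.py <<'E'
exec(open("look.py").read().split("hs=P")[0])
print(np.round(R,3).tolist(),s["moment"])
for t,h in dict(nut_wing=0,nut_plate=37.5,nut=46.5,slot=P[2]-41,stop_face=P[2]-41).items():
    for r in finder.pinpoint(f,t)[:1]: print(t,round(r["score"],2),"tool xy",(R.T@(ray(f,r["at"],P[2]-h,s)-P))[:2].round(1))
E
python3 look2.py
```

```text
[594.9 111.6  72.9] [ 4.6 -1.3  3.2] 24.125
[[0.992, 0.13, 0.001], [0.13, -0.992, -0.001], [0.001, 0.001, -1.0]] [-0.33248121 -0.96311874  0.02116199]
nut_wing 0.8 tool xy [ 1.  -0.6]
nut_plate 0.56 tool xy [-0.9  0.1]
nut 0.64 tool xy [-1.2 -0.3]
stop_face 0.83 tool xy [  1.2 -20. ]
```

Call:
{"api": "play_rows", "payload": {
  "commands": [
    [0.0004, 0, 0, 0],
    [0.0003, 0, 0, 0],
    [0, 0, 0, 0]
  ]
}}

```text
clock: 24.8
position: [595.0, 111.7, 72.8]
ee_rot: [[0.992, 0.13, -0.0], [0.13, -0.992, -0.0], [-0.0, 0.0, -1.0]]
wrist_force: [2.6, -2.5, 4.4]
gripper_width: 11.2
gripper_force: 60.8
```

Call:
{"api": "play_rows", "payload": {
  "commands": [
    [0.0002, 0, -0.0005, 0],
    [0, 0, -0.0005, 0],
    [0, 0, 0, 0]
  ]
}}

```text
clock: 25.18
position: [595.0, 111.9, 73.5]
ee_rot: [[0.992, 0.129, -0.001], [0.129, -0.992, -0.0], [-0.001, 0.0, -1.0]]
wrist_force: [4.3, -3.4, 2.8]
gripper_width: 10.8
gripper_force: 60.4
```

Call:
{"api": "play_rows", "payload": {
  "commands": [
    [0, 0, 0, 0],
    [0, 0, 0, 0],
    [0, 0, 0, 0],
    [0, 0, 0, 0],
    [0, 0, 0, 0]
  ],
  "gripper": 0.04
}}

```text
clock: 25.8
position: [595.1, 112.0, 73.7]
ee_rot: [[0.992, 0.129, -0.0], [0.129, -0.992, 0.0], [-0.0, -0.0, -1.0]]
wrist_force: [0.2, -0.7, 0.1]
gripper_width: 40.0
gripper_force: 0.0
```

```bash
python3 look2.py
```

```text
[595.1 112.   73.7] [ 0.2 -0.7  0.1] 25.8
[[0.992, 0.129, -0.0], [0.129, -0.992, 0.0], [-0.0, -0.0, -1.0]] [0.01329451 0.00984852 0.04248971]
nut_wing 0.75 tool xy [-0.5  1.2]
nut_plate 0.82 tool xy [-0.3 -0.4]
nut 0.6 tool xy [-1.3 -1.6]
slot 0.86 tool xy [ 2.1 -3.5]
stop_face 0.72 tool xy [  1.6 -19.6]
```

Call:
{"api": "play_rows", "payload": {
  "commands": [
    [0, 0, -0.008, 0],
    [0, 0, -0.015, 0],
    [0, 0, -0.02, 0],
    [0, 0, -0.02, 0],
    [0, 0, -0.01, 0],
    [0, 0, 0, 0],
    [0, 0, 0, 0],
    [0, 0, 0, 0]
  ]
}}

```text
clock: 27.1
position: [594.7, 111.9, 145.8]
ee_rot: [[0.992, 0.129, -0.002], [0.129, -0.992, 0.0], [-0.002, -0.0, -1.0]]
wrist_force: [-0.3, -0.2, -0.2]
gripper_width: 39.9
gripper_force: 0.0
```

```bash
python3 - <<'E'
from h import *
np.set_printoptions(precision=1,suppress=True)
s=env.state(); f=grab_frame("wrist"); R=np.array(s["ee_rot"]); P=np.array(s["position"]); print(P)
for t,z in dict(nut_wing=74,nut_plate=36.5,nut=27.5,slot=41,stop_face=41).items():
    for r in finder.pinpoint(f,t)[:1]: print(t,round(r["score"],2),np.array(r["at"]),ray(f,r["at"],z,s))
# wing top: dark blob, top face z=85
C=np.array([595.2,112,85.]); n=np.array([.992,.129,0]); m=np.array([-.129,.992,0])
print("pred wing top corners",[proj(f,C+13*a*n+6*b*m,s).round(1).tolist() for a,b in((1,1),(1,-1),(-1,-1),(-1,1))])
g=f["image"].max(2); c=proj(f,C,s).astype(int); x0,y0=c-60
b=(g[y0:y0+120,x0:x0+120]<75).astype(np.uint8); 
_,l,st,ce=cv2.connectedComponentsWithStats(b); k=l[60,60]; print("blob",k,st[k])
print("rows of the crop, every 4th")
for r in range(-52,60,4): print(' '.join('%3d'%v for v in g[c[1]+r,c[0]-40:c[0]+41:4]))
E
```

```text
[594.7 111.9 145.8]
nut_wing 0.68 [285.2 231.5] [596.4 111.3  74. ]
nut_plate 0.93 [282. 216.] [594.7 113.   36.5]
nut 0.75 [282.9 214.4] [593.4 112.2  27.5]
slot 0.8 [279.  215.2] [596.3 115.3  41. ]
stop_face 0.93 [256.8 217.6] [592.7 130.2  41. ]
pred wing top corners [[273.0, 217.5], [294.7, 217.5], [294.3, 261.0], [273.4, 261.0]]
blob 18 [  48   26   25   53 1025]
rows of the crop, every 4th
126 127 126 123 127 132 136 131 131 131 133 130 133 134 133 129 132 132 134 137 136
111 113 115 113 134 137 139 140 137 141 142 140 142 145 143 141 146 140 143 145 144
 72  77  72  77 137 130 137 136 137 135 135 139 137 134 137 139 136 138 142 142 137
 68  73  73  75 130 125 130 134 135 131 139 138 136 139 134 129 129 129 124 127 131
 75  75  73  71  61  49  55 133 133 135 130 128 138 136  71  67  66  64  67  71  75
 75  75  78  78  57  58  56 137  60  52  52  50  62 141  72  75  77  74  73  78  73
124  87  72  71  54  61  55 135  53  54  54  57  54 141  69  72  70  71  76  79  76
130 129  74  74  58  55  55 119  53  51  55  56  51 130  58  65  64  68  71  67  69
135 133  81  72  54  54  56 
[... 951 characters left out ...]
 218 221 220 217 218 218 216
141 141 147 145 148 147 145 152 173 220 219 219 218 220 219 217 219 218 220 218 217
141 142 138 137 145 138 145 146 209 220 219 221 219 222 221 221 221 220 221 223 221
142 145 144 145 142 149 143 148 205 217 212 214 220 222 223 222 223 223 222 222 224
145 144 145 143 144 144 145 148 219 220 218 218 217 217 218 218 218 220 223 223 226
152 152 146 150 145 149 145 162 217 216 216 218 216 217 215 214 217 215 216 216 216
153 155 157 155 159 159 160 220 228 225 224 223 221 221 219 218 220 218 215 217 218
157 155 157 158 159 162 155 228 228 230 230 227 229 228 229 228 227 227 225 223 222
148 150 153 158 158 157 157 230 229 231 232 230 232 231 229 228 229 225 229 227 230
```

The wing stands square and upright across the slot. Before release the spring force matched the locked height, so I'm handing in.

```bash
python3 -c "
from cell import env
print(env.finish_job())"
```

```text
the job is handed in; nothing more can be done
None
```

I fitted the spring nut in the far channel, locked square across the slot about 18 mm from the stop, released it with the gripper clear, and handed the job in at about 27 s. I got no verdict back; it touched the stop with about 5 N and was pressed down with about 15 N.

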